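Take the blade cap off the desk fan, thread hand unknown

TASK

The desk fan is stripped for cleaning and faces the ceiling with its front guard off; only the ribbed round cap that locks the blades to the shaft is still on, and its thread may run either way: feel which way it loosens, unscrew it and lift it off. The fan is stiff with dust, so if the blades come round with the cap you are turning the wrong way: change over before you have dragged them an eighth of a turn from where they stand now. Finish while still holding the cap in the gripper, open end down and quite still, clear of the fan, at least a hand's breadth (80 mm) above where it sat, and leave the other things on the desk where they are.

Things in the scene. Friction and masses are not known exactly. Their poses are not given: they have to be found in the camera images.
- cap_center (a point): centre (half-way up) of the blade cap: an upright, finely ribbed round grey plastic cap, 44 mm across (46 over the ribs), 36 mm tall, about 30 g, in the middle of the fan with its open end down on the hub's flat face, so the face lies 18 mm below this point. z is the cap's axis. It may be let go and gripped afresh at any time.
- cap: the same cap, origin at the middle of its open end. Its coarse two-start thread has 1 to 2 mm play all ways. The loosening way (clockwise or not: it differs from fan to fan) it turns easily, rises about 2 mm and from 1.25 to 1.85 rad of turn against the hub it lifts straight off. The other way it meets the thread's end within 0.15 rad, then takes the blades along.
- hub (a point): centre of the flat front face of the blade hub, 150 mm above the desk, on the fan's upright axis; the face is 58 mm across. A threaded plastic boss, 28 mm across and 27 mm tall, stands on it inside the cap. Beside the cap nothing within 105 mm of the axis stands higher than this face: the blades lie 5 mm or more below it.
- rotor (a joint): angle of the hub and its five blades about the upright axis, in rad, 0 at the start, growing counter-clockwise seen from above. It turns stiffly: about 0.35 N m moves it, and it stays where it is left.
- fan: the fan, fixed: origin at the middle of the underside of its round base (190 mm across), z up along its axis. Yoke arms stand at its +y and -y, 131 mm from the axis and 137 mm high (pivot knobs to 146 mm out). The rear guard, an open wire basket 233 mm across around the blades, has its rim 172 mm above the desk, 22 mm above the hub's face, 110 mm from the axis.
- front_guard: the fan's front guard taken off: a flat white wire disc 236 mm across and 20 mm high, lying fixed on the desk. Origin under its centre.
- guard_nut: loose grey plastic ring, 72 mm across and 14 mm high, lying on the desk; origin under its centre. To be left alone.
- screwdriver: loose screwdriver 190 mm long lying on the desk along its x. To be left alone.
- mug: loose white mug 82 mm across, 92 mm tall; origin under its centre. To be left alone.
- bottle: loose amber bottle 66 mm across, 210 mm tall; origin under its centre. To be left alone.
- phone: loose phone 158 x 75 x 8 mm lying flat on the desk; origin under its centre. To be left alone.
- dish: loose steel dish 110 mm across, 28 mm high; origin under its centre. To be left alone.
- tissues: loose cardboard tissue box 120 x 220 x 75 mm; origin under its centre. To be left alone.
Not all that is in view belongs to the job. Of the things shaped like the cap, the grey one is meant.

How it is judged:
By the outcome, as a careful person would: the job done as asked, in the order asked, and still so for the second after the job is handed in, while the arm keeps its last pose, push and grip.
It also fails if it takes over 48 s, if anything falls off the work surface, if the arm or the gripper's body presses on something with over 40 N, if the wrist force passes 120 N, or if a joint passes its speed limit or range.

ROBOT

A 6-joint arm with a two-finger parallel gripper is mounted at the origin on the work surface. World frame = base frame: x ahead of the robot, y to its left, z up, the work surface at z = 0. Lengths are in m, angles in degrees, forces in N, time in s.
With the tool pointing down it reaches from about 0.25 to 0.725 m from the base axis. Payload 9.7 kg.
Tool frame: the origin (TCP) lies midway between the tips of the shut fingers; the grasp point (between the pads) lies 19 mm behind it; x points along the fingers, y is the direction in which the jaws open and shut, and the axes are right-handed (so a half turn about x gives the same grasp; the last joint's range is limited). The gripper opens to 85 mm and grips with 20 to 120 N. Pads are 22 mm wide; open, the fingers measure 114 mm over their backs; the gripper's body (76 mm by 85 mm) begins 54 mm behind the grasp point. The pads swing forward as they close: fully open they stand 13 mm farther back than shut.
Start: joints at [-74.485, 4.979, 10.078, 95.1, 0, 90], TCP at [0.147, -0.53, 0.197] pointing down, gripper open.
Joint ranges: [-179.16, 179.16], [-48.56, 103.87], [-65.8, 70.77], [-126.05, 130.52], [-82.76, 87.17], [-180, 180]. Speed limits (degrees/s): [127.2, 127.2, 147.25, 180, 180, 180].

INTERFACE

Orientations are given as [roll, pitch, yaw] about the fixed x, y, z axes, in that order (R = Rz(yaw) Ry(pitch) Rx(roll)).
In Python, from workcell import bot, cams gives the robot as it stands.
- The arm moves only by the tool apply_moves, never from a script. Its argument "commands" is a list of rows, each a list of 5 numbers: the shift along the tool's x, y, z in m, then the turn about the tool's x in rad, then the opening, from -1 (shut) to 1 (fully open). In form: [[tx, ty, tz, roll, hand], ...]. A call has 1 to 12 rows; each row is the pose to reach, as a shift and turn from the pose measured when the call began, along the tool's axes at that moment; what a row does not reach only later rows make up. A row lasts 1/10 s, in which the tool goes at most 50 mm and 8.59 degrees, less where a joint would pass 70% of its speed; a pose out of reach is approached as far as the arm can. A call with a gripper value outside its range is refused whole. The fingers move at their own pace and stop on an object; "newtons" is the grip in N (left out, the last holds). Time passes only in rows, so rows that repeat a pose let the fingers close. It gives the time, the measured TCP pose, the force and the opening at its end, in the units of the state.
- bot.get_obs(): the state, without advancing time (a new reading comes with each control period).
- cams.camera(name): name is "side" or "top"; returns a dict with "frame" (480x640x3 uint8, blue, green, red), "depth" (480x640 float32, m along the optical axis (not along the pixel's ray), 0 where there is no reading), "camera_matrix" (3x3 intrinsics, pixels), "R" (3x3) and "t" (3): a world point X has camera coordinates R X + t. Camera axes: x right, y down, z forward; pixel columns grow to the right and rows downward; lengths in m; the calibration is good to about 2 mm. A picture is of the moment at which its call begins.
- bot.job_done(): hands the job in, once; it reports no verdict.
Trained networks look in the newest picture that a camera, given by its name, has taken for a name from the list of things; names that differ only in an ending like _2 or _b are one class to them, and where a whole thing is asked for, a point or a joint stands for the part that bears it (a point fixed in the world has none). Each returns a list of dicts, best first, with "confidence" (0 to 1); they miss things now and then, are a little off and sometimes report something else, mostly with a low value. They report only what shows in the picture. A call takes as long as a camera call. They do not tell look-alikes from the thing itself.
- cams.spot_in(name, camera): "rect" ([left, top, right, bottom] in pixels, round what is visible of it).
The state is a dict: "time": time; "q": joint angles; "qd": joint speeds; "joint_efforts": joint torques, N m; "ee_pos": TCP position; "tcp_rot": TCP orientation; "wrist_force": force on the tool from outside, world axes, zero at the start; "torque": the same for the moment, N m; "opening": finger opening in m.
Only numpy, scipy, OpenCV 4.12 (cv2) and the standard library are available. Lean on these libraries where they do the work, as an engineer would, in place of code of your own. Each camera call takes 0.05 s, during which the arm holds its last target. There are 200 camera calls.

## Working session

There is one attempt and no reset: what is moved stays moved. The work goes in short steps, Python scripts to look and compute and a tool call to move; the robot and the scene stay as the last step left them, time stands still between calls to the robot, and variables do not carry over. Pictures are saved under pics/ and viewed, about 8 in all and at most 12, crops included, and the job is handed in when it is done.

Besides the shell and the picture viewer there is one more tool, called after "Request:" as a command line: name --pt "numbers of a row" for each row, then --argument value for the rest. apply_moves: Moves the arm, as the interface text tells. Its arguments: {"type":"object","properties":{"commands":{"type":"array"},"newtons":{"type":"number"}},"required":["commands"]}

```bash
mkdir -p pics; cat > h.py <<'E'
import numpy as np, cv2
from workcell import bot, cams
def world(c,u,v,z):
    K=np.linalg.inv(c["camera_matrix"]); p=K@np.array([u,v,1.])*z
    return c["R"].T@(p-c["t"])
def cloud(c):
    d=c["depth"]; v,u=np.mgrid[:d.shape[0],:d.shape[1]]
    p=(np.linalg.inv(c["camera_matrix"])@np.stack([u.ravel(),v.ravel(),np.ones(u.size)]))*d.ravel()
    return (c["R"].T@(p-c["t"][:,None])).T.reshape(*d.shape,3)
E
python3 - <<'E'
from h import *
for n in("top","side"):
    c=cams.camera(n); cv2.imwrite(f"pics/{n}0.png",c["frame"]); P=cloud(c)
    print(n,"cam at",-c["R"].T@c["t"])
    for nm in("cap","hub","fan","bottle","mug"):
        for r in cams.spot_in(nm,n)[:3]:
            l,t,R,b=r["rect"]; u,v=int((l+R)/2),int((t+b)/2)
            print(nm,np.round(r["rect"]),round(r["confidence"],2),P[v,u].round(3),c["depth"][v,u])
print(bot.get_obs())
E
```

```text
top cam at [0.36387656 0.05758505 1.52944854]
cap [373. 172. 388. 188.] 0.71 [ 0.749 -0.077  0.038] 1.5297496
cap [297. 257. 310. 271.] 0.69 [0.506 0.154 0.033] 1.5027921
cap [297. 234. 309. 248.] 0.59 [0.573 0.156 0.039] 1.5061479
hub [349. 207. 426. 278.] 0.66 [ 0.545 -0.076  0.184] 1.3557259
fan [343. 196. 432. 282.] 0.64 [ 0.555 -0.076  0.188] 1.3534067
bottle [227. 178. 257. 208.] 0.83 [0.697 0.311 0.147] 1.419438
mug [202. 228. 245. 261.] 0.79 [0.573 0.392 0.011] 1.537615
mug [459. 196. 539. 275.] 0.3 [ 0.581 -0.419  0.016] 1.5217085
side cam at [0.22041679 0.8772644  1.14445251]
cap [333. 188. 356. 204.] 0.89 [ 0.544 -0.056  0.177] 1.377734
cap [324. 300. 344. 319.] 0.77 [0.495 0.16  0.034] 1.3416547
cap [291. 289. 314. 312.] 0.65 [0.57  0.163 0.037] 1.3555499
fan [293. 162. 393. 270.] 0.66 [ 0.54  -0.039  0.128] 1.4034374
fan [244. 344. 290. 410.] 0.28 [0.577 0.355 0.005] 1.2637951
bottle [196. 289. 233. 358.] 0.97 [0.688 0.338 0.134] 1.2032325
mug [244. 347. 289. 410.] 0.55 [0.578 0.356 0.001] 1.2667402
{'time': 0.6, 'q': array([-7.44834619e+01,  4.98051111e+00,  1.00789331e+01,  9.51000360e+01,
        1.33129398e-03,  8.99982884e+01]), 'qd': array([-0.01445743, -0.01217436, -0.00870855,  0.09675614,  0.01002837,
       -0.00442194]), 'joint_efforts': array([-8.69249907e-04, -5.19828057e+01,  4.64684808e+01,  1.46255741e-03,
        3.65607116e-05, -7.39798409e-07]), 'ee_pos': array([ 0.14714069, -0.5299504 ,  0.19747512]), 'tcp_rot': array([-129.51768795,   89.99790774,   66.00056167]), 'wrist_force': array([ 0.02827199,  0.41713142, -0.28978908]), 'torque': array([0.02292494, 0.0026651 , 0.05613558]), 'opening': 0.08528603964255921}
```

```bash
python3 - <<'E'
from h import *
a=cv2.imread("pics/top0.png");b=cv2.imread("pics/side0.png")
x=cv2.resize(a[170:310,310:460],None,fx=2.6,fy=2.6,interpolation=2);y=cv2.resize(b[140:290,270:420],None,fx=2.6,fy=2.6,interpolation=2)
h=min(x.shape[0],y.shape[0])
s=cv2.resize(a,(390,292));s2=cv2.resize(b,(390,292))
top=np.hstack([x[:h,:390],y[:h,:390]]);cv2.imwrite("pics/c1.png",cv2.resize(np.vstack([top,np.hstack([s,s2])])[:600+60],(780,600)))
E
```

```text
(no output)
```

View pics/c1.png

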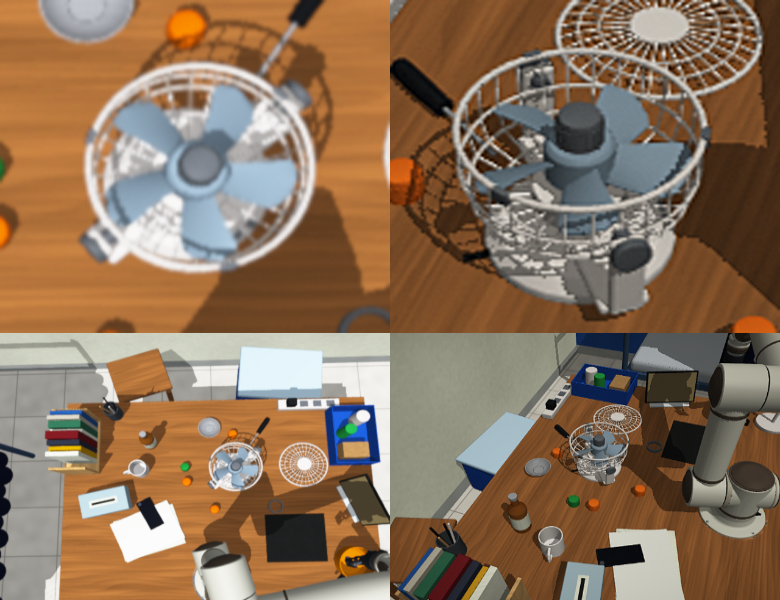

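The picture shows the fan with its grey cap at about (387,233) in the top image and (343,188) in the side image. The orange and green caps on the desk are look-alikes. Next I'll fit the cap top and the rim.

```bash
python3 - <<'E'
from h import *
for n in("top","side"):
    c=cams.camera(n);P=cloud(c).reshape(-1,3)
    m=(np.hypot(P[:,0]-.545,P[:,1]+.075)<.05)&(P[:,2]>.176)&(P[:,2]<.2)
    q=P[m];print(n,len(q),q.mean(0).round(4),(q[:,:2].min(0)+q[:,:2].max(0))/2,np.ptp(q,0).round(3),np.median(q[:,2]))
    (x,y),r=cv2.minEnclosingCircle(q[:,:2].astype(np.float32));print("circle",x,y,r)
    m=(np.hypot(P[:,0]-.545,P[:,1]+.075)<.14)&(np.hypot(P[:,0]-.545,P[:,1]+.075)>.09)&(P[:,2]>.162)&(P[:,2]<.18)
    (x,y),r=cv2.minEnclosingCircle(P[m][:,:2].astype(np.float32));print("rim",m.sum(),x,y,r)
    # blade hue angle profile kept for later
    np.save(f"pics/{n}0.npy",c["frame"])
from scipy.spatial.transform import Rotation as R
o=bot.get_obs();print(R.from_euler("xyz",o["tcp_rot"],degrees=True).as_matrix().round(3),o["ee_pos"],o["time"])
E
```

```text
top 216 [ 0.5542 -0.0754  0.185 ] [ 0.55547591 -0.07577626] [0.043 0.044 0.018] 0.18541936995833752
circle 0.5547013878822327 -0.07574617862701416 0.022527603432536125
rim 720 0.5552163124084473 -0.0759180411696434 0.11920008063316345
side 206 [ 0.5518 -0.0709  0.1832] [ 0.55252148 -0.07419102] [0.043 0.046 0.015] 0.1836833943485927
circle 0.5525170564651489 -0.07409238070249557 0.023503748700022697
rim 798 0.5546219944953918 -0.0744863823056221 0.120311439037323
[[-0.     0.268 -0.964]
 [-0.    -0.964 -0.268]
 [-1.     0.     0.   ]] [ 0.1471331  -0.52995503  0.19748443] 0.7
```

Request:
apply_moves --pt "-0.065 0 0 0 1" --pt "-0.065 -0.33 -0.515 0 1" --pt "-0.065 -0.33 -0.515 0 1" --pt "-0.065 -0.33 -0.515 0 1" --pt "-0.065 -0.33 -0.515 0 1" --pt "-0.065 -0.33 -0.515 0 1" --pt "-0.065 -0.33 -0.515 0 1" --pt "-0.065 -0.33 -0.515 0 1" --pt "-0.065 -0.33 -0.515 0 1" --pt "-0.065 -0.33 -0.515 0 1" --pt "-0.065 -0.33 -0.515 0 1" --pt "-0.065 -0.33 -0.515 0 1"

```text
time: 1.9
ee_pos: [0.5149, -0.1184, 0.2612]
tcp_rot: [143.4, 90.0, -21.1]
wrist_force: [0.1, -1.1, 0.3]
opening: 0.0853
```

```bash
cat >> h.py <<'E'
from scipy.spatial.transform import Rotation as Rot
def st(T=None):
    o=bot.get_obs();M=Rot.from_euler("xyz",o["tcp_rot"],degrees=True).as_matrix()
    print("t",round(o["time"],2),"p",o["ee_pos"].round(4),"q",o["q"].round(1),"F",o["wrist_force"].round(2),"T",o["torque"].round(3),"op",round(o["opening"],4),"yaw",np.degrees(np.arctan2(M[1,1],M[0,1])).round(2))
    if T is not None: print("to go",(M.T@(np.array(T)-o["ee_pos"])).round(4),"tilt",M[:,0].round(3))
E
python3 -c "
from h import *
st([.555,-.0755,.26])"
```

```text
t 1.9 p [ 0.5149 -0.1184  0.2612] q [-12.9   3.9  16.1 102.2  -0.  151.5] F [ 0.12 -1.05  0.32] T [-0.024  0.047 -0.029] op 0.0853 yaw -74.47
to go [ 0.0013 -0.0306 -0.0501] tilt [ 0.001 -0.    -1.   ]
```

Request:
apply_moves --pt "0.001 -0.0306 -0.0501 -0.15 1" --pt "0.001 -0.0306 -0.0501 -0.3 1" --pt "0.001 -0.0306 -0.0501 -0.45 1" --pt "0.001 -0.0306 -0.0501 -0.6 1" --pt "0.001 -0.0306 -0.0501 -0.75 1" --pt "0.001 -0.0306 -0.0501 -0.9 1" --pt "0.001 -0.0306 -0.0501 -1.05 1" --pt "0.001 -0.0306 -0.0501 -1.2 1" --pt "0.001 -0.0306 -0.0501 -1.35 1" --pt "0.001 -0.0306 -0.0501 -1.5 1" --pt "0.001 -0.0306 -0.0501 -1.65 1" --pt "0.001 -0.0306 -0.0501 -1.8 1"

```text
time: 3.1
ee_pos: [0.555, -0.0755, 0.2603]
tcp_rot: [40.6, 90.0, -20.4]
wrist_force: [0.2, 0.8, -0.1]
opening: 0.0855
```

Request:
apply_moves --pt "0 0 0 -0.15 1" --pt "0 0 0 -0.3 1" --pt "0 0 0 -0.45 1" --pt "0 0 0 -0.6 1" --pt "0 0 0 -0.75 1" --pt "0 0 0 -0.9 1" --pt "0 0 0 -0.9 1" --pt "0 0 0 -0.9 1"

```text
time: 3.9
ee_pos: [0.555, -0.0755, 0.2603]
tcp_rot: [-13.2, 90.0, -22.9]
wrist_force: [-0.5, -0.3, -0.3]
opening: 0.0853
```

```bash
python3 -c "
from h import *
st([.555,-.0755,.153])
c=cams.camera('side');cv2.imwrite('pics/s1.png',cv2.resize(c['frame'][100:290,230:450],None,fx=3,fy=3,interpolation=2))"
```

```text
t 3.9 p [ 0.555  -0.0755  0.2603] q [ -7.7   8.4  20.9 102.5  -0.    1.9] F [-0.49 -0.26 -0.32] T [ 0.067  0.043 -0.032] op 0.0853 yaw 80.33
to go [ 1.073e-01 -0.000e+00 -1.000e-04] tilt [ 0.001 -0.    -1.   ]
```

View pics/s1.png

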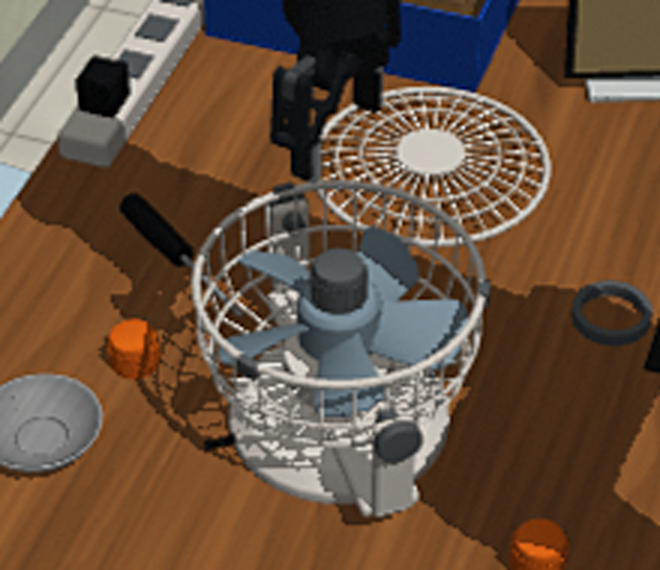

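The gripper is centred over the fan with the jaws open, and the cap is visible at (338,278) in the crop. I'll descend and grip.

Request:
apply_moves --pt "0.04 0 0 0 1" --pt "0.07 0 0 0 1" --pt "0.09 0 0 0 1" --pt "0.1 0 0 0 1" --pt "0.107 0 0 0 1" --pt "0.107 0 0 0 1" --pt "0.107 0 0 0 0.2" --newtons 40

```text
time: 4.65
ee_pos: [0.5556, -0.0756, 0.1544]
tcp_rot: [-3.9, 89.9, -13.6]
wrist_force: [-0.2, -0.4, -0.0]
opening: 0.0731
```

Request:
apply_moves --pt "0 0 0 0 -1" --pt "0 0 0 0 -1" --pt "0 0 0 0 -1" --pt "0 0 0 0 -1" --pt "0 0 0 0 -1" --pt "0 0 0 0 -1" --pt "0 0 0 0 -1" --pt "0 0 0 0 -1"

```text
time: 5.45
ee_pos: [0.5555, -0.0756, 0.1543]
tcp_rot: [-3.4, 89.9, -13.1]
wrist_force: [0.1, -0.2, 0.5]
opening: 0.0004
```

```bash
python3 -c "
from h import *
st([.555,-.0755,.153])"
```

```text
t 5.45 p [ 0.5555 -0.0756  0.1543] q [-7.7  5.6  6.  90.2 -0.   2. ] F [ 0.06 -0.18  0.47] T [-0.051 -0.016  0.005] op 0.0004 yaw 80.3
to go [ 0.0013 -0.     -0.0005] tilt [ 0.002 -0.    -1.   ]
```

```bash
python3 -c "
from h import *
c=cams.camera('side');cv2.imwrite('pics/s2.png',cv2.resize(c['frame'][100:290,230:450],None,fx=3,fy=3,interpolation=2))"
```

```text
(no output)
```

View pics/s2.png

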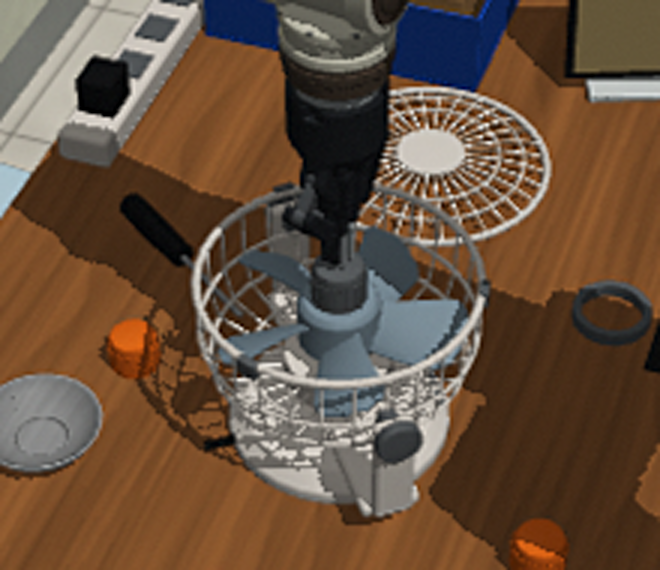

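```bash
python3 -c "
from h import *
for n in('side','top'):
    c=cams.camera(n);P=cloud(c);
    Q=P.reshape(-1,3);m=(np.hypot(Q[:,0]-.555,Q[:,1]+.0755)<.07)&(Q[:,2]>.176)
    q=Q[m]
    for a in np.arange(.176,.32,.01):
        k=q[(q[:,2]>=a)&(q[:,2]<a+.01)]
        if len(k):print(n,round(a,3),len(k),k.min(0).round(3),k.max(0).round(3),k.mean(0).round(3))
    print(c['camera_matrix'].round(1).tolist())
    for p in ([.5555,-.0756,.1543],[.5555,-.0756,.19],[.5555,-.0756,.25]):
        x=c['R']@np.array(p)+c['t'];x=c['camera_matrix']@x;print(p,(x[:2]/x[2]).round(1),'crop',((x[:2]/x[2]-[230,100])*3).round())
"
```

```text
side 0.176 131 [ 0.532 -0.091  0.176] [ 0.575 -0.049  0.186] [ 0.551 -0.066  0.182]
side 0.186 35 [ 0.534 -0.09   0.186] [ 0.569 -0.052  0.196] [ 0.549 -0.069  0.188]
side 0.196 36 [ 0.544 -0.079  0.196] [ 0.564 -0.059  0.205] [ 0.552 -0.067  0.201]
side 0.206 34 [ 0.545 -0.084  0.206] [ 0.565 -0.057  0.216] [ 0.553 -0.067  0.211]
side 0.216 18 [ 0.544 -0.085  0.216] [ 0.561 -0.058  0.226] [ 0.548 -0.07   0.221]
side 0.226 31 [ 0.54  -0.102  0.226] [ 0.569 -0.046  0.236] [ 0.547 -0.071  0.233]
side 0.236 52 [ 0.537 -0.11   0.236] [ 0.574 -0.04   0.246] [ 0.549 -0.07   0.241]
side 0.246 68 [ 0.536 -0.12   0.246] [ 0.569 -0.029  0.256] [ 0.547 -0.069  0.252]
side 0.256 69 [ 0.535 -0.132  0.256] [ 0.571 -0.02   0.266] [ 0.545 -0.071  0.261]
side 0.266 82 [ 0.534 -0.126  0.266] [ 0.579 -0.015  0.276] [ 0.55  -0.053  0.271]
side 0.276 118 [ 0.532 -0.129  0.276] [ 0.577 -0.009  0.286] [ 0.556 -0.039  0.281]
side 0.286 96 [ 0.533 -0.09   0.286] [ 0.569 -0.021  0.296] [ 0.55  -0.05   0.291]
side 0.296 56 [ 0.544 -0.063  0.296] [ 0.572 -0.031  0.306] [ 0.557 -0.042  0.301]
side 0.306 41 [ 0.5
[... 472 characters left out ...]
552 -0.04   0.258] [ 0.557 -0.03   0.265] [ 0.554 -0.036  0.263]
top 0.266 13 [ 0.553 -0.037  0.266] [ 0.581 -0.015  0.276] [ 0.56  -0.029  0.273]
top 0.276 59 [ 0.553 -0.037  0.276] [ 0.578 -0.016  0.286] [ 0.565 -0.024  0.28 ]
top 0.286 19 [ 0.559 -0.038  0.287] [ 0.568 -0.019  0.294] [ 0.564 -0.03   0.29 ]
top 0.296 15 [ 0.553 -0.042  0.297] [ 0.572 -0.035  0.306] [ 0.563 -0.038  0.301]
top 0.316 1 [ 0.567 -0.04   0.323] [ 0.567 -0.04   0.323] [ 0.567 -0.04   0.323]
[[518.4, 0.0, 328.5], [0.0, 518.4, 238.0], [0.0, 0.0, 1.0]]
[0.5555, -0.0756, 0.1543] [385.5 239.5] crop [467. 418.]
[0.5555, -0.0756, 0.19] [386.8 237.6] crop [470. 413.]
[0.5555, -0.0756, 0.25] [389.1 234.1] crop [477. 402.]
```

```bash
python3 -c "
from h import *
c=cams.camera('side')
y=np.array([np.cos(np.radians(80.3)),np.sin(np.radians(80.3)),0])
for s in(-1,1):
  for z in(.26,.273,.29,.31):
    p=np.array([.555,-.0755,z])+s*y*.043
    x=c['camera_matrix']@(c['R']@p+c['t']);print(s,z,((x[:2]/x[2]-[230,100])*3).round())
st()
f=c['frame'][150:220,305:380];cv2.imwrite('pics/s3.png',np.hstack([cv2.resize(f,None,fx=5,fy=5,interpolation=2),cv2.convertScaleAbs(cv2.resize(cv2.imread('pics/side0.png')[150:220,305:380],None,fx=5,fy=5,interpolation=2),alpha=1.0)]))
"
```

```text
-1 0.26 [364. 156.]
-1 0.273 [364. 143.]
-1 0.29 [365. 126.]
-1 0.31 [365. 104.]
1 0.26 [309. 223.]
1 0.273 [309. 210.]
1 0.29 [308. 192.]
1 0.31 [308. 171.]
t 5.65 p [ 0.5555 -0.0756  0.1544] q [-7.7  5.6  6.  90.2 -0.   2. ] F [ 0.04 -0.47  0.21] T [ 0.002  0.016 -0.001] op 0.0001 yaw 80.31
```

View pics/s3.png

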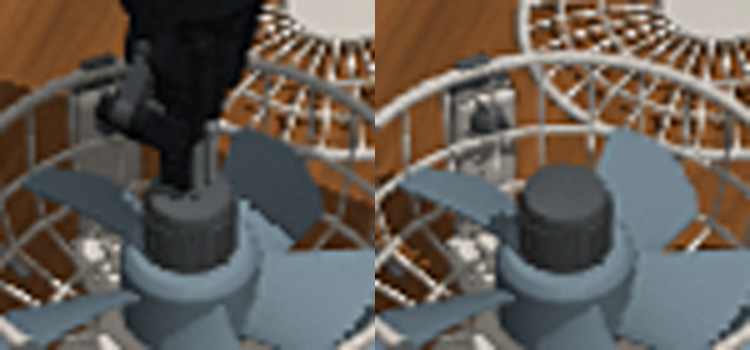

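In the s2 and s3 pictures the shut fingers stand just on top of the cap, with tips at about row 189, so the tips are near z = 0.187. The reported TCP z is 0.154. The open fingertips in s1 were also about 31 mm higher than predicted. I take the real tips to be about 32 mm above the reported z. I'll open, go down in gentle steps while watching the force, and check the result.

Request:
apply_moves --pt "0 0 0 0 1" --pt "0 0 0 0 1" --pt "0 0 0 0 1" --pt "0 0 0 0 1" --pt "0 0 0 0 1" --pt "0 0 0 0 1" --pt "0 0 0 0 1" --pt "0.01 0 0 0 1" --pt "0.016 0 0 0 1" --pt "0.016 0 0 0 1"

```text
time: 6.65
ee_pos: [0.5548, -0.0755, 0.1367]
tcp_rot: [-126.9, 90.0, -136.6]
wrist_force: [-0.0, -0.2, -0.8]
opening: 0.0853
```

```bash
python3 -c "
from h import *
st([.555,-.0755,.122])
c=cams.camera('side')
f=c['frame'][130:220,295:385];cv2.imwrite('pics/s4.png',cv2.resize(f,None,fx=6,fy=6,interpolation=2))
y=np.array([np.cos(np.radians(80.3)),np.sin(np.radians(80.3)),0])
for s in(-1,1):
  for z in(.17,.18,.19):
    p=np.array([.555,-.0755,z])+s*y*.043
    x=c['camera_matrix']@(c['R']@p+c['t']);print(s,z,((x[:2]/x[2]-[295,130])*6).round())
"
```

```text
t 6.65 p [ 0.5548 -0.0755  0.1367] q [-7.7  5.5  3.9 88.4 -0.   2. ] F [-0.   -0.18 -0.82] T [-0.038  0.048  0.034] op 0.0853 yaw 80.3
to go [0.0147 0.     0.0002] tilt [-0. -0. -1.]
-1 0.17 [336. 305.]
-1 0.18 [336. 287.]
-1 0.19 [336. 268.]
1 0.17 [230. 438.]
1 0.18 [230. 420.]
1 0.19 [230. 401.]
```

View pics/s4.png

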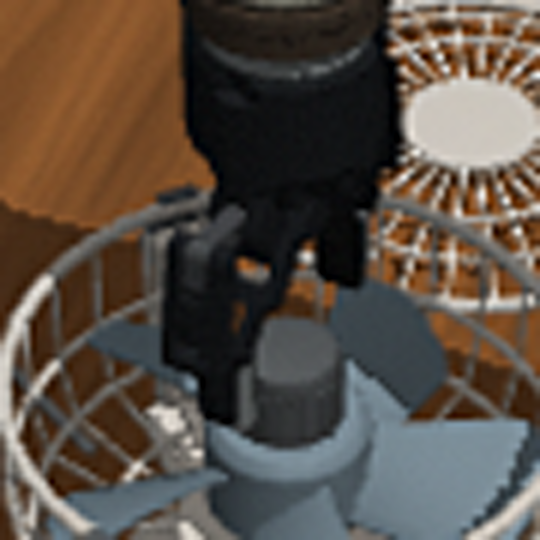

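The near fingertip is at (220,432) and the far one at (345,285), either side of the cap, at z of about 0.18. That fits the 30 mm offset. I'll go down another 15 mm and grip.

Request:
apply_moves --pt "0.007 0 0 0 1" --pt "0.015 0 0 0 1" --pt "0.015 0 0 0 1" --pt "0.015 0 0 0 -1" --pt "0.015 0 0 0 -1" --pt "0.015 0 0 0 -1" --pt "0.015 0 0 0 -1" --pt "0.015 0 0 0 -1" --pt "0.015 0 0 0 -1" --pt "0.015 0 0 0 -1" --newtons 40

```text
time: 7.7
ee_pos: [0.5554, -0.0756, 0.123]
tcp_rot: [-5.1, 89.9, -14.8]
wrist_force: [-0.4, -0.8, 5.7]
opening: 0.0433
```

```bash
python3 -c "
from h import *
st([.555,-.0755,.122])"
```

```text
t 7.7 p [ 0.5554 -0.0756  0.123 ] q [-7.7  5.4  2.3 86.8 -0.   2. ] F [-0.4  -0.85  5.69] T [-0.017  0.022  0.014] op 0.0433 yaw 80.3
to go [ 0.001   0.     -0.0004] tilt [ 0.002 -0.    -1.   ]
```

Request:
apply_moves --pt "0 0 0 -0.08 -1" --pt "0 0 0 -0.16 -1" --pt "0 0 0 -0.22 -1" --pt "0 0 0 -0.26 -1"

```text
time: 8.1
ee_pos: [0.5553, -0.0752, 0.123]
tcp_rot: [6.8, 89.9, 12.1]
wrist_force: [-0.8, 2.0, 3.4]
opening: 0.0433
```

```bash
python3 -c "
from h import *
st([.555,-.0755,.122])"
```

```text
t 8.1 p [ 0.5553 -0.0752  0.123 ] q [ -7.7   5.4   2.3  86.8   0.  -13. ] F [-0.78  2.03  3.35] T [ 0.46   0.109 -0.347] op 0.0433 yaw 95.32
to go [ 0.001  -0.0003 -0.0003] tilt [ 0.002  0.    -1.   ]
```

Turning counter-clockwise met −0.35 N m, the drag of the rotor, so it loosens clockwise. I'll change over now.

Request:
apply_moves --pt "0 0 0 0.1 -1" --pt "0 0 0 0.2 -1" --pt "-0.0005 0 0 0.3 -1" --pt "-0.0005 0 0 0.35 -1"

```text
time: 8.5
ee_pos: [0.5552, -0.0752, 0.1232]
tcp_rot: [32.5, 89.9, 17.5]
wrist_force: [0.6, -0.2, 0.1]
opening: 0.0432
```

```bash
python3 -c "
from h import *
st([.555,-.0755,.122])"
```

```text
t 8.5 p [ 0.5552 -0.0752  0.1232] q [-7.7  5.4  2.4 86.9  0.   7.2] F [ 0.61 -0.19  0.09] T [-0.134 -0.072 -0.002] op 0.0432 yaw 75.05
to go [ 0.0012 -0.0003 -0.0001] tilt [ 0.001  0.    -1.   ]
```

Request:
apply_moves --pt "-0.0002 0 0 0.12 -1" --pt "-0.0004 0 0 0.24 -1" --pt "-0.0006 0 0 0.36 -1" --pt "-0.0008 0 0 0.48 -1" --pt "-0.001 0 0 0.6 -1" --pt "-0.0012 0 0 0.72 -1" --pt "-0.0013 0 0 0.82 -1"

```text
time: 9.2
ee_pos: [0.5554, -0.0755, 0.125]
tcp_rot: [58.0, 89.9, -4.3]
wrist_force: [-0.1, -0.1, 4.5]
opening: 0.0433
```

```bash
python3 -c "
from h import *
st([.555,-.0755,.122])"
```

```text
t 9.2 p [ 0.5554 -0.0755  0.125 ] q [-7.7  5.4  2.5 87.   0.  54.5] F [-0.14 -0.1   4.45] T [-0.158  0.081 -0.034] op 0.0433 yaw 27.78
to go [ 0.003  -0.0003 -0.0002] tilt [ 0.002 -0.    -1.   ]
```

Request:
apply_moves --pt "-0.0003 0 0 0.12 -1" --pt "-0.0005 0 0 0.24 -1" --pt "-0.0005 0 0 0.36 -1" --pt "-0.0005 0 0 0.42 -1" --pt "-0.0015 0 0 0.42 -1" --pt "-0.0035 0 0 0.42 -1" --pt "-0.0035 0 0 0.42 -1"

```text
time: 9.9
ee_pos: [0.5555, -0.0755, 0.1287]
tcp_rot: [82.1, 89.9, -4.1]
wrist_force: [-0.2, 0.1, -0.7]
opening: 0.043
```

```bash
python3 -c "
from h import *
st([.555,-.0755,.122])"
```

```text
t 9.9 p [ 0.5555 -0.0755  0.1287] q [-7.7  5.4  2.9 87.4  0.  78.5] F [-0.19  0.09 -0.75] T [ 0.031  0.029 -0.054] op 0.043 yaw 3.8
to go [ 0.0067 -0.0005 -0.    ] tilt [ 0.002 -0.    -1.   ]
```

Request:
apply_moves --pt "-0.008 0 0 0 -1" --pt "-0.018 0 0 0 -1" --pt "-0.028 0 0 0 -1" --pt "-0.045 0 0 0 -1" --pt "-0.07 0 0 0 -1" --pt "-0.1 0 0 0 -1" --pt "-0.125 0 0 0 -1" --pt "-0.14 0 0 0 -1" --pt "-0.14 0 0 0 -1" --pt "-0.14 0 0 0 -1" --pt "-0.14 0 0 0 -1"

```text
time: 11.0
ee_pos: [0.5549, -0.0754, 0.2677]
tcp_rot: [89.0, 90.0, 2.8]
wrist_force: [1.4, 0.1, -0.1]
opening: 0.0431
```

```bash
python3 -c "
from h import *
st()
a=cams.camera('side');b=cams.camera('top')
P=cloud(a).reshape(-1,3)
f=a['frame'][70:270,240:440];g=b['frame'][150:290,300:440]
cv2.imwrite('pics/s5.png',np.hstack([cv2.resize(f,(400,400),interpolation=2),cv2.resize(g,(400,400),interpolation=2)]))"
```

```text
t 11.0 p [ 0.5549 -0.0754  0.2677] q [ -7.7   8.7  22.1 103.4   0.   78.5] F [ 1.37  0.08 -0.1 ] T [-0.019  0.058 -0.028] op 0.0431 yaw 3.8
```

View pics/s5.png

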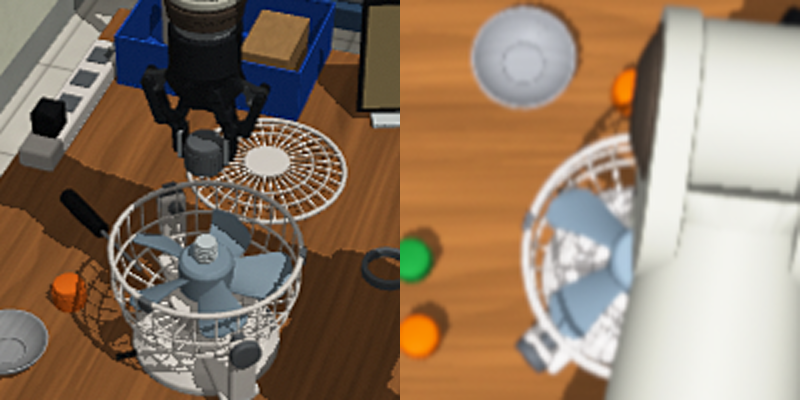

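The cap is in the gripper, upright at about (205,150), well above the bare threaded boss at (207,243). I'll let it settle and hand in.

Request:
apply_moves --pt "0 0 0 0 -1" --pt "0 0 0 0 -1" --pt "0 0 0 0 -1" --pt "0 0 0 0 -1" --pt "0 0 0 0 -1"

```text
time: 11.6
ee_pos: [0.5549, -0.0754, 0.2677]
tcp_rot: [95.0, 90.0, 8.8]
wrist_force: [0.1, -0.8, 0.3]
opening: 0.0433
```

```bash
python3 -c "
from h import *
st();print(bot.get_obs()['qd'].round(2));bot.job_done()"
```

```text
t 11.6 p [ 0.5549 -0.0754  0.2677] q [ -7.7   8.7  22.1 103.4   0.   78.4] F [ 0.13 -0.82  0.33] T [-0.005  0.017  0.05 ] op 0.0433 yaw 3.81
[ 0.03  0.04  0.08  0.03 -0.07  0.05]
the job is handed in; nothing more can be done
```

The cap is off and held in the gripper, open end down, about 145 mm above where it sat. I handed the job in at 11.6 s.

- **Finding the thread:** I first turned counter-clockwise and met 0.35 N m, the drag of the rotor. I changed over after 15° (0.26 rad). That limits the blades' movement to 15°, against the 45° allowed, but I did not measure it in a picture.
- **Unscrewing:** Clockwise the cap turned freely. I turned it about 1.6 rad and it lifted off with almost no force.
- **Last checks:** The arm was still, the opening was steady at 43 mm and the wrist force was under 1 N. The picture showed the cap upright in the gripper and the threaded boss bare. The other things in that cropped view looked unmoved, but I did not check the rest of the desk.
- **What disagreed:** The fingertips stood about 30 mm higher than the reported TCP height. My first grip therefore closed on nothing, just above the cap. The force reading stayed under 1 N and the pictures showed no harm. I corrected for this from the pictures and gripped again.

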